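Lid the shipping tub and hold the seal tamper on its paper seal

ROBOT

A 6-joint arm with a two-finger parallel gripper is mounted at the origin on the work surface. World frame = base frame: x ahead of the robot, y to its left, z up, the work surface at z = 0. Lengths are in m, angles in rad, forces in N, time in s.
With the tool pointing down it reaches from about 0.4 to 0.825 m from the base axis. Payload 7 kg.
Tool frame: the origin (TCP) lies at the very end of the fingers, on their centre line; the grasp point (between the pads) lies 19 mm behind it (arm.grasp_offset is the distance from the TCP to the grasp point, in m); z points along the fingers, y is the line along which they close (so a half turn about z gives the same grasp; the last joint's range is limited). The gripper opens to 88 mm and grips with 3 to 60 N. Pads are 19 mm wide; open, the fingers measure 130 mm over their backs; the gripper's body (78 mm by 193 mm) begins 47 mm behind the grasp point.
Start: joints at [-0.813, 0.359, 0.012, 0, -1.224, -0.288], TCP at [0.306, -0.602, 0.227] pointing down, gripper open.
Joint ranges: [-3.07, 3.07], [-1.43, 2.12], [-1.02, 1.25], [-3.03, 1.67], [-3.05, -0], [-3.03, 3.03]. Speed limits (rad/s): [2.39, 2.39, 3.01, 3.14, 3.14, 3.14].

INTERFACE

Orientations are given as [roll, pitch, yaw] about the fixed x, y, z axes, in that order (R = Rz(yaw) Ry(pitch) Rx(roll)).
In Python, from station import get_state, cams, arm, nets gives the robot as it stands.
- The arm moves only by the shell command python3 -m creep 'ROWS' [FORCE]. ROWS is a JSON object of lists of equal length, an entry for each row: "translation": the shift along the world's x, y, z in mm, a list of three; "spin": the turn about the world's z in rad; "gripper": the opening, from 0 (shut) to 1 (fully open). In form: {"translation": [[dx, dy, dz], ...], "spin": [spin, ...], "gripper": [gripper, ...]}. A call has 1 to 8 rows; each row shifts and turns the commanded pose from where the row before left it; what a row does not reach is not made up. A row lasts 1/10 s, in which the tool goes at most 50 mm and 8.59 degrees, less where a joint would pass 70% of its speed; a pose out of reach is approached as far as the arm can. A call is refused whole if a number of a shift passes 50 or a number of a turn 0.15, either way. A call with a gripper value outside its range is refused whole. The fingers move at their own pace and stop on an object; FORCE is the grip in N (left out, the last holds). Time passes only in rows, so rows that do not move let the fingers close. It gives the time, the measured TCP pose, the force, the opening and the grip force at its end, in the units of the state.
- get_state(): the state, without advancing time (a new reading comes with each control period).
- cams.grab_frame(name): name is "scene" or "side" or "wrist"; returns a dict with "img" (420x560x3 uint8, red, green, blue), "mtx" (3x3 intrinsics, pixels), "R" (3x3) and "t" (3): a world point X has camera coordinates R X + t. Camera axes: x right, y down, z forward; pixel columns grow to the right and rows downward; lengths in m; the calibration is good to about 2 mm. A picture is of the moment at which its call begins. There is no depth.
- arm.job_done(): hands the job in; it is judged then, once.
Trained networks look in the newest picture that a camera, given by its name, has taken for a name from the list of things; names that differ only in an ending like _2 or _b are one class to them, and where a whole thing is asked for, a point or a joint stands for the part that bears it (a point fixed in the world has none). Each returns a list of dicts, best first, with "confidence" (0 to 1); they miss things now and then, are a little off and sometimes report something else, mostly with a low value. They report only what shows in the picture. A call takes as long as a camera call. They do not tell look-alikes from the thing itself.
- nets.search_frame(camera, label): "centre" ([x, y, z] in m, in world coordinates, good to about 4 mm: the middle of the surface that is visible of it).
- nets.pinpoint(camera, label): "centre" ([x, y, z] in m, in world coordinates, good to about 4 mm: a listed point, or the origin of a listed thing).
The state is a dict: "t": time; "q": joint angles; "qd": joint speeds; "joint_efforts": joint torques, N m; "eef_pos": TCP position; "ee_rot": TCP orientation; "force": force on the tool from outside, world axes, zero at the start; "moment": the same for the moment, N m; "width": finger opening in m; "gripper_force": force on a finger pad.
Only numpy, scipy, OpenCV 4.12 (cv2) and the standard library are available. Lean on these libraries where they do the work, as an engineer would, in place of code of your own. Each camera call takes 0.05 s, during which the arm holds its last target. There are 200 camera calls.

TASK

Close the round shipping tub: set its loose lid gently onto the rim so that it sits fully down and level, and let go of it. Then take the spring-footed hand tamper out of its wooden stand and hold it upright with its rubber foot on the round paper seal stuck on the lid, the whole foot within the paper, pressing lightly so that the spring foot is pushed in about half way and is not bottomed out. Finish while still holding it there in the gripper; do not shift the tub by more than a little, drop anything or disturb the tape roll, carton and jar.

Things in the scene. Friction and masses are not known exactly. Their poses are not given: they have to be found in the camera images.
- tub: Open grey round shipping tub, loose, 1.2 kg, 90 mm high, nearly straight walls: outside diameter 116 mm at the bottom and 122 mm at the rim, wall 4 mm, mouth 114 mm across; a small cardboard box is packed inside, well below the rim. Origin: centre of the underside; z up.
- tub_rim (a point): Centre of the tub's mouth, at rim height (90 mm above the tub's underside).
- lid: Loose grey round lid, 0.16 kg, starts flat on the table, right way up. Plug 108 mm across (bottom edge chamfered to 102), z 0 to 7 mm, enters the mouth with 3 mm play all round; plate 130 mm across, z 7 to 12 mm, rests on the rim; round grip knob in the middle, 24 mm across, z 12 to 42 mm. Origin: centre of the plug's underside, z up. Seated: origin 83 mm above the tub's.
- lid_knob (a point): Centre of the top of the lid's knob, 42 mm above the lid's origin.
- seal (a point): Centre of the white round paper seal, 30 mm across, flat on the top of the lid's plate, 40 mm from the lid's axis along the lid's own +x (12 mm above the lid's origin). Seated, it is 95 mm above the tub's underside.
- stand: Fixed wooden block 80 x 80 mm, 58 mm high, with an upright through hole 30 mm across in its middle in which the tamper stands. Origin: centre of the underside.
- tamper: Round hand tamper, loose, 0.145 kg, upright in the stand, hung by its collar. z up along its axis, origin: centre of the relaxed foot's face. Rubber foot 16 mm across at z 0 (8 mm above the table); barrel 26 mm, z 20 to 50; collar 42 mm, z 50 to 56, rests on the stand's top; wooden handle 24 mm, z 56 to 125; cap 28 mm, to z 135. Lift over 55 mm to clear the stand.
- tamper_grip (a point): Point on the tamper's axis in the middle of the handle, 95 mm above the relaxed foot face: grip here.
- foot_tip (a point): Centre of the face of the tamper's rubber foot; it moves with the spring foot.
- foot (a joint): How far the tamper's spring foot is pushed up into the barrel, in m: 0 relaxed, 0.014 bottomed out. It takes about 1.2 N to start and 300 N per m more: 3.3 N at 7 mm, 5.4 N at 14 mm.
- tape_roll: Bystander: loose roll of clear tape lying flat, 100 mm across, 48 mm high. Origin: centre of the underside.
- carton: Bystander: loose small cardboard carton 90 x 110 mm, 60 mm high. Origin: centre of the underside.
- glue_jar: Bystander: loose white jar 56 mm across, 75 mm high. Origin: centre of the underside.
There are look-alikes about, which are no part of the job. Of the things that look like the tamper, the middle-sized one is meant. What is shaped like the tub but yellow is not meant.

How it is judged:
By the outcome, as a careful person would: the job done as asked, in the order asked, and still so for the second after the job is handed in, while the arm keeps its last pose, push and grip.
It also fails if it takes over 64 s, if anything falls off the work surface, if the arm or the gripper's body presses on something with over 40 N, if the wrist force passes 120 N, or if a joint passes its speed limit or range.

## Working session

There is one attempt and no reset: what is moved stays moved. The work goes in short steps, Python scripts to look and compute and a shell command to move; the robot and the scene stay as the last step left them, time stands still between calls to the robot, and variables do not carry over. Pictures are saved under pics/ and viewed, at most 10 in all, crops included, and the job is handed in when it is done.

```bash
mkdir -p pics; ls; python3 - <<'E'
from station import get_state, cams, arm, nets
import cv2
s=get_state();print(s['t'],s['eef_pos'],s['ee_rot'],s['width'],s['force'],arm.grasp_offset)
for c in ['scene','side']:
    f=cams.grab_frame(c);cv2.imwrite(f'pics/{c}0.png',f['img'][:,:,::-1])
    for l in ['tub','tub_rim','lid','lid_knob','seal','stand','tamper','tamper_grip','tape_roll','carton','glue_jar']:
        for r in nets.pinpoint(c,l):
            import numpy as np
            p=f['R']@np.array(r['centre'])+f['t'];u=f['mtx']@p;u=u[:2]/u[2]
            print(c,l,np.round(r['centre'],3),round(r['confidence'],2),u.round())
E
```

```text
pics
0.0 [ 0.30532558 -0.60145643  0.22562779] [ 3.13993558e+00 -1.53630492e-04 -2.67194033e+00] 0.08785495846438224 [ 0.82514062 -0.10387352  0.37683024] 0.0188
scene tub [ 0.546  0.026 -0.001] 0.8 [259. 228.]
scene tub [0.341 0.09  0.002] 0.79 [306. 176.]
scene tub_rim [0.543 0.025 0.094] 0.93 [257. 208.]
scene tub_rim [0.339 0.084 0.087] 0.84 [306. 156.]
scene lid [ 0.484 -0.21  -0.002] 0.79 [190. 185.]
scene lid [ 0.482  0.288 -0.002] 0.68 [361. 239.]
scene lid [0.542 0.026 0.093] 0.27 [258. 208.]
scene lid_knob [ 0.482 -0.212  0.043] 0.64 [186. 175.]
scene seal [ 0.519 -0.184  0.009] 0.96 [191. 195.]
scene stand [ 0.481  0.286 -0.002] 0.92 [360. 239.]
scene tamper [0.48  0.289 0.007] 0.75 [363. 238.]
scene tamper [0.411 0.416 0.002] 0.73 [415. 232.]
scene tamper [0.376 0.335 0.001] 0.48 [388. 212.]
scene tamper_grip [0.413 0.414 0.121] 0.9 [430. 208.]
scene tamper_grip [0.376 0.335 0.07 ] 0.57 [394. 198.]
scene tape_roll [ 0.667  0.278 -0.002] 0.61 [338. 304.]
scene carton [ 0.679 -0.298 -0.   ] 0.74 [124. 231.]
side tub [ 0.334  0.078 -0.001] 0.95 [350. 288.]
side tub [ 0.542  
[... 251 characters left out ...]
545 0.03  0.088] 0.57 [297. 209.]
side seal [ 0.514 -0.193  0.013] 0.92 [357. 201.]
side stand [0.48  0.286 0.002] 0.77 [239. 304.]
side stand [0.667 0.281 0.001] 0.2 [190. 261.]
side tamper [0.48  0.286 0.006] 0.88 [239. 302.]
side tamper [0.415 0.413 0.001] 0.81 [211. 359.]
side tamper [ 0.377  0.334 -0.003] 0.76 [255. 347.]
side tamper [ 0.485 -0.211 -0.001] 0.16 [369. 206.]
side tamper_grip [0.478 0.285 0.104] 0.72 [236. 271.]
side tamper_grip [0.379 0.341 0.072] 0.67 [249. 324.]
side tamper_grip [0.414 0.416 0.122] 0.66 [203. 320.]
side tape_roll [0.668 0.28  0.004] 0.75 [190. 260.]
side carton [ 0.683 -0.293 -0.004] 0.88 [333. 171.]
side glue_jar [ 0.729  0.002 -0.001] 0.79 [257. 203.]
```

View pics/scene0.png

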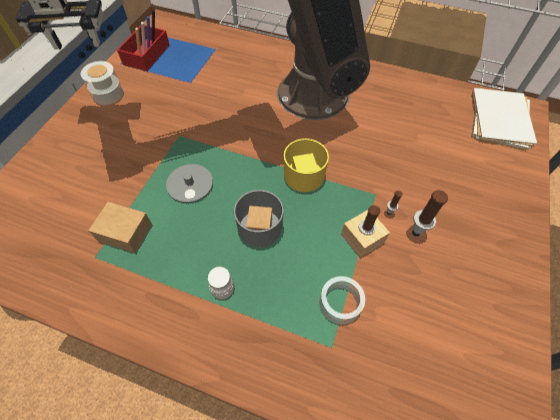

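View pics/side0.png

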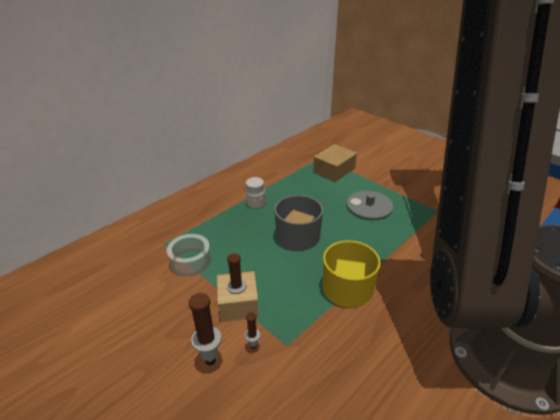

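Candidates by scene-camera pixel:
- **Tub:** grey (258,215) or yellow (306,165). I choose grey.
- **Lid:** only (190,184), with the seal at (191,195).
- **Tamper:** in the stand (370,222), small (394,203) or big (430,210). I choose the middle-sized one, in the stand.

Next is a close crop to check.

```bash
python3 -c "
import cv2
a=cv2.imread('pics/scene0.png')[130:280,220:460];b=cv2.imread('pics/side0.png')[180:380,170:410]
import numpy as np
cv2.imwrite('pics/crop0.png',cv2.resize(np.hstack([cv2.resize(a,(320,200)),b]),None,fx=1.4,fy=1.4,interpolation=2))"
python3 -m creep '{"translation":[[16,35,0],[16,35,0],[16,35,0],[16,35,0],[16,35,0],[16,35,0],[16,35,0],[16,35,0]],"spin":[0,0,0,0,0,0,0,0],"gripper":[1,1,1,1,1,1,1,1]}' 15
cat > h.py <<'E'
from station import get_state, cams, arm, nets
import cv2, numpy as np
def proj(f,X):
    u=f['mtx']@(f['R']@np.array(X)+f['t']);return u[:2]/u[2]
def onplane(f,uv,z):
    d=f['R'].T@np.linalg.inv(f['mtx'])@np.array([uv[0],uv[1],1.]);c=-f['R'].T@f['t']
    return c+d*(z-c[2])/d[2]
def look(c,labels,name=None):
    f=cams.grab_frame(c)
    if name: cv2.imwrite(f'pics/{name}.png',f['img'][:,:,::-1])
    for l in labels:
        for r in nets.pinpoint(c,l):
            if r['confidence']>.3: print(c,l,np.round(r['centre'],4),round(r['confidence'],2),proj(f,r['centre']).round())
    return f
def st():
    s=get_state();print('t',round(s['t'],2),'p',s['eef_pos'].round(4),'r',s['ee_rot'].round(3),'F',s['force'].round(2),'w',round(s['width'],4),'g',round(s['gripper_force'],1));return s
E
python3 - <<'E'
from h import *
st(); look('wrist',['lid','lid_knob','seal'],'w1')
E
```

```text
t: 2.0
eef_pos: [0.434, -0.3204, 0.2268]
ee_rot: [-3.141, 0.0, -2.672]
force: [-0.1, 0.0, 0.4]
width: 0.0875
gripper_force: 0.0
t 2.0 p [ 0.434  -0.3204  0.2268] r [-3.141  0.    -2.672] F [-0.07  0.03  0.41] w 0.0875 g 0.0
wrist lid [ 0.4811 -0.2136 -0.0043] 0.56 [333. 239.]
wrist lid_knob [ 0.4845 -0.2145  0.0427] 0.98 [338. 255.]
wrist seal [ 0.5203 -0.1918  0.0108] 0.56 [335. 272.]
```

View pics/crop0.png

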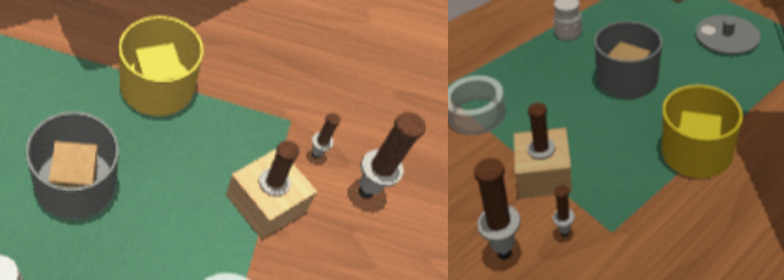

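View pics/w1.png

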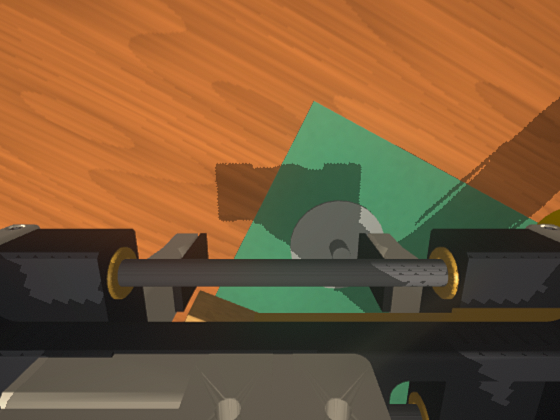

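The crop confirms grey tub, and the middle-sized tamper in the stand. The wrist view shows the lid at (338,245), partly hidden behind the gripper bar. I'll shift so the lid shows clear of the gripper, then measure it and the rim more precisely.

```bash
python3 - <<'E'
from h import *
f=look('wrist',[]);s=st()
print(onplane(f,(280,120),.012)-s['eef_pos'],onplane(f,(280,190),.012)-s['eef_pos'],-f['R'].T@f['t']-s['eef_pos'],f['mtx'][0,0])
for c in ['scene','side']:
    f=look(c,[])
    g=f['img']
    for n,X in [('lid',(.483,-.212,.012)),('tub',(.544,.028,.09)),('stand',(.48,.286,.064))]:
        u=proj(f,X);print(c,n,u, 'mm/px',1e3*(f['R']@np.array(X)+f['t'])[2]/f['mtx'][0,0])
E
```

```text
t 2.25 p [ 0.4337 -0.3218  0.2268] r [-3.141  0.    -2.671] F [-0.12  0.7   0.37] w 0.0872 g 0.0
[-0.06402738 -0.03439113 -0.2147598 ] [ 0.01463162  0.00554341 -0.2147598 ] [-0.0632872  -0.03080581  0.15910056] 292.775095179041
scene lid [188.22944563 181.40235601] mm/px 2.806651053388101
scene tub [258.32930513 209.76799009] mm/px 2.438412848158632
scene stand [365.79551127 226.26047938] mm/px 2.4592806764829436
side lid [370.14972556 202.89729502] mm/px 2.858971143009147
side tub [298.00948716 208.29145544] mm/px 2.4974975585821677
side stand [236.85449452 283.81079478] mm/px 2.0972142741328357
```

```bash
python3 -m creep '{"translation":[[22,29,0],[22,29,0],[22,29,0],[22,29,0],[22,29,0],[0,0,0],[0,0,0]],"spin":[0,0,0,0,0,0,0],"gripper":[1,1,1,1,1,1,1]}' 
python3 - <<'E'
from h import *
st(); f=look('wrist',['lid','lid_knob','seal'],'w2')
print(onplane(f,(280,120),.012))
E
```

```text
t: 3.05
eef_pos: [0.5435, -0.1772, 0.226]
ee_rot: [3.141, -0.001, -2.672]
force: [-0.7, -1.1, 0.4]
width: 0.0878
gripper_force: 0.0
t 3.05 p [ 0.5435 -0.1772  0.226 ] r [ 3.141e+00 -1.000e-03 -2.672e+00] F [-0.68 -1.05  0.38] w 0.0878 g 0.0
wrist lid [ 4.855e-01 -2.146e-01 -2.000e-04] 0.66 [276. 124.]
wrist lid_knob [ 0.4863 -0.2143  0.042 ] 0.69 [275. 125.]
wrist seal [ 0.5186 -0.1896  0.0086] 0.6 [282. 157.]
[ 0.47873032 -0.21206846  0.012     ]
```

View pics/w2.png

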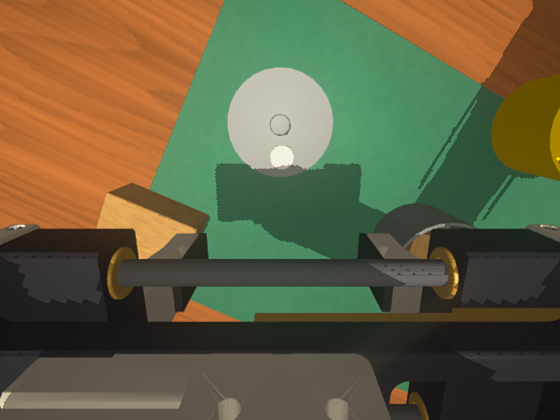

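The lid is clear at about (280,122), with the knob at (280,125) and the seal at (282,157). The grey tub's edge shows at (430,220). I'll fit the lid by colour and triangulate the knob.

```bash
cat >> h.py <<'E'
def tri(obs):
    A=np.zeros((3,3));b=np.zeros(3)
    for f,uv in obs:
        d=f['R'].T@np.linalg.inv(f['mtx'])@np.array([uv[0],uv[1],1.]);d/=np.linalg.norm(d);P=np.eye(3)-np.outer(d,d);c=-f['R'].T@f['t'];A+=P;b+=P@c
    return np.linalg.solve(A,b)
E
python3 - <<'E'
from h import *
f=cams.grab_frame('wrist');hsv=cv2.cvtColor(f['img'],cv2.COLOR_RGB2HSV)
m=((hsv[...,1]<45)).astype(np.uint8);m[:, :200]=0;m[:,360:]=0;m[190:]=0;m[:50]=0
n,l,s,c=cv2.connectedComponentsWithStats(m);k=1+s[1:,4].argmax();print(s[k],c[k])
cn=cv2.findContours((l==k).astype(np.uint8),0,1)[0][0][:,0];cn=cn[cn[:,1]<160]
e=cv2.fitEllipse(cn);print(e,onplane(f,e[0],.012))
w=(hsv[...,2]>225)&(hsv[...,1]<30);w[:140]=0;w[175:]=0;w[:,:260]=0;w[:,305:]=0
ys,xs=np.nonzero(w);sp=(xs.mean(),ys.mean());print(sp,len(xs),onplane(f,sp,.012))
d=onplane(f,sp,.012)-onplane(f,e[0],.012);print(d,np.linalg.norm(d),np.arctan2(d[1],d[0]))
g=cv2.cvtColor(f['img'],cv2.COLOR_RGB2GRAY)[100:150,255:305];h=cv2.HoughCircles(cv2.resize(g,None,fx=4,fy=4,interpolation=2),cv2.HOUGH_GRADIENT,1,50,param1=80,param2=15,minRadius=25,maxRadius=60)
print(h[0]/4+[255,100,0])
kp=(h[0][0]/4)[:2]+[255,100]
print('knob on .042',onplane(f,kp,.042))
ob=[(f,kp)]
for c in ['scene','side']:
    f2=cams.grab_frame(c);r=[r for r in nets.search_frame(c,'lid_knob')][:1]+nets.pinpoint(c,'lid_knob')[:1];
    for q in r: print(c,np.round(q['centre'],4),q['confidence'],proj(f2,q['centre']))
    if r: ob.append((f2,proj(f2,r[-1]['centre'])))
print('tri',tri(ob))
E
```

```text
[ 228   68  105  109 8993] [280.04281108 122.08873568]
((280.0626220703125, 122.41110229492188), (104.57199096679688, 108.40499877929688), 178.8327178955078) [ 0.48073379 -0.21140224  0.012     ]
(np.float64(281.69972451790636), np.float64(156.1129476584022)) 363 [ 0.51663289 -0.19102824  0.012     ]
[0.03589909 0.020374   0.        ] 0.04127765490440857 0.5162062185915213
[[280.375      125.875       10.67500019]]
knob on .042 [ 0.48384294 -0.20920908  0.042     ]
scene [ 0.489  -0.2053  0.0135] 0.96 [189.26401992 183.40233296]
scene [ 0.4822 -0.2103  0.0442] 0.74 [186.64354118 174.4043197 ]
side [ 0.4795 -0.1993  0.0129] 0.7 [368.62035672 205.03682961]
side [ 0.4843 -0.206   0.042 ] 0.72 [369.82536978 194.96251674]
tri [ 0.48366072 -0.20874264  0.04289214]
```

```bash
python3 -m creep '{"translation":[[-20,-11,-30],[-21,-11,-30],[-20,-11,-30],[0,0,-40],[0,0,-39],[0,0,0],[0,0,-10],[0,0,0]],"spin":[0,0,0,0,0,0,0,0],"gripper":[1,1,1,1,1,1,0.6,0.6]}' 
python3 - <<'E'
from h import *
st(); look('side',['lid_knob']);look('scene',['lid_knob'])
E
```

```text
t: 4.4
eef_pos: [0.4833, -0.2099, 0.0481]
ee_rot: [-3.141, 0.001, -2.671]
force: [-0.3, -0.1, 0.5]
width: 0.0765
gripper_force: 0.0
t 4.4 p [ 0.4833 -0.2099  0.0481] r [-3.141e+00  1.000e-03 -2.671e+00] F [-0.29 -0.11  0.47] w 0.0765 g 0.0
side lid_knob [ 0.4867 -0.2058  0.0423] 0.93 [369. 195.]
scene lid_knob [ 0.4829 -0.2115  0.0447] 0.63 [186. 174.]
```

```bash
python3 -m creep '{"translation":[[0,0,-16],[0,0,-10],[0,0,-5],[0,0,0],[0,0,0],[0,0,0],[0,0,0],[0,0,0]],"spin":[0,0,0,0,0,0,0,0],"gripper":[0.6,0.6,0.6,0.6,0.2,0.1,0.1,0.1]}' 20
python3 -m creep '{"translation":[[0,0,0],[0,0,0],[0,0,0],[0,0,10],[0,0,20],[0,0,30],[0,0,0],[0,0,0]],"spin":[0,0,0,0,0,0,0,0],"gripper":[0.1,0.1,0.1,0.1,0.1,0.1,0.1,0.1]}' 20

```

```text
t: 5.4
eef_pos: [0.4828, -0.2099, 0.0169]
ee_rot: [-3.141, 0.001, -2.672]
force: [-0.3, -0.7, 0.0]
width: 0.0265
gripper_force: 0.3
t: 6.2
eef_pos: [0.4827, -0.2098, 0.0774]
ee_rot: [-3.141, 0.002, -2.672]
force: [0.1, -0.6, -1.9]
width: 0.0235
gripper_force: 20.0
```

```bash
python3 -m creep '{"translation":[[10,20,26],[16,35,26],[16,35,26],[16,35,26],[16,35,25],[16,35,0],[16,35,0],[16,35,0]],"spin":[0,0,0,0,0,0,0,0],"gripper":[0.1,0.1,0.1,0.1,0.1,0.1,0.1,0.1]}' 20
python3 -m creep '{"translation":[[3,7,0],[0,0,0],[0,0,0]],"spin":[0,0,0],"gripper":[0.1,0.1,0.1]}' 20
python3 - <<'E'
from h import *
st(); f=look('wrist',['tub','tub_rim','lid','lid_knob'],'w3')
E
```

```text
t: 7.0
eef_pos: [0.6042, 0.0566, 0.2045]
ee_rot: [3.141, -0.002, -2.672]
force: [0.1, -0.1, -1.2]
width: 0.0237
gripper_force: 20.0
t: 7.3
eef_pos: [0.6066, 0.0616, 0.2045]
ee_rot: [3.141, -0.002, -2.672]
force: [-0.9, -0.2, -1.6]
width: 0.0236
gripper_force: 20.0
t 7.3 p [0.6066 0.0616 0.2045] r [ 3.141e+00 -2.000e-03 -2.672e+00] F [-0.94 -0.21 -1.64] w 0.0236 g 20.0
wrist tub [ 0.5405  0.0253 -0.0007] 0.88 [279. 119.]
wrist tub_rim [0.5408 0.0241 0.0919] 0.96 [277. 117.]
wrist lid [0.6081 0.058  0.1853] 0.87 [275. 235.]
wrist lid_knob [0.6099 0.0608 0.2291] 0.79 [276. 272.]
```

View pics/w3.png

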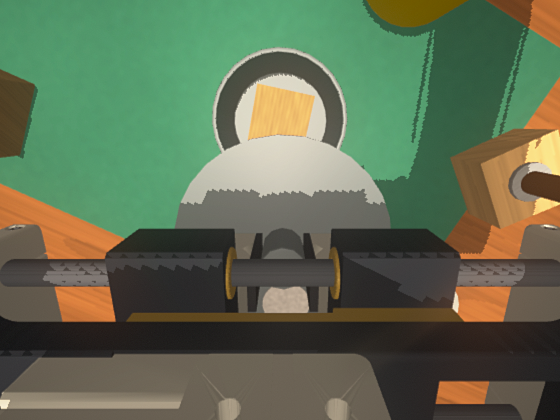

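The wrist view shows the rim ring centred near (280,115), with the held lid's front arc from (178,225) over (280,136) to (388,225), and the seal at (285,300). I'll fit both circles metrically.

```bash
cat >> h.py <<'E'
from scipy.optimize import least_squares
def circ(f,c0,z,r,angs,win=.008,chan='sat',rout=True,free=False):
    I=f['img'].astype(np.float32)
    G=I[...,1]-I[...,0] if chan=='green' else I.mean(2)
    G=cv2.GaussianBlur(G,(0,0),.8);c=np.array(c0,float)
    for it in range(3):
        P=[]
        for a in angs:
            rr=np.arange(r-win,r+win,.0003);X=np.stack([c[0]+rr*np.cos(a),c[1]+rr*np.sin(a),np.full_like(rr,z)],1)
            uv=np.array([proj(f,x) for x in X]).astype(np.float32)
            v=cv2.remap(G,uv[None,:,0].copy(),uv[None,:,1].copy(),1)[0];g=np.gradient(v)
            g=g if rout=='up' else -g if rout=='down' else abs(g)
            k=g.argmax()
            if g[k]>.5 and 0<k<len(rr)-1: P.append(X[k,:2])
        P=np.array(P)
        fun=lambda p:np.hypot(P[:,0]-p[0],P[:,1]-p[1])-(p[2] if free else r)
        s=least_squares(fun,list(c)+[r],loss='soft_l1',f_scale=.001);c=s.x[:2]
    return s.x,len(P),np.median(abs(fun(s.x)))
E
python3 - <<'E'
from h import *
s=st();f=cams.grab_frame('wrist');u0=np.array([280,115])
# camera axes in world
cx=f['R'][0];cy=f['R'][1];up=np.arctan2(-cy[1],-cy[0])
z=s['eef_pos'][2]
for fr in (0,1):
  print('rim',circ(f,(.542,.027),.09,.061,up+np.linspace(-1.75,1.75,60),chan='green',rout='up',free=fr))
  print('lid',circ(f,s['eef_pos'][:2],z-.005,.065,up+np.r_[np.linspace(-1.25,-.75,25),np.linspace(.75,1.25,25)],chan='green',rout='up',free=fr))
  print('lidtop',circ(f,s['eef_pos'][:2],z-.005,.065,up+np.linspace(-.5,.5,40),chan='i',rout=True,free=fr,win=.005))
print(s['eef_pos'])
for c in ['scene','side']:look(c,['tub_rim','lid_knob','lid'])
E
```

```text
t 7.55 p [0.6073 0.0612 0.2058] r [-3.142  0.    -2.673] F [ 0.31 -0.2  -1.85] w 0.0235 g 20.0
rim (array([0.54359337, 0.02750314, 0.061     ]), 60, np.float64(0.0002005107687168238))
lid (array([0.60719323, 0.06237621, 0.065     ]), 50, np.float64(9.760295671822072e-05))
lidtop (array([0.60731636, 0.06269891, 0.065     ]), 39, np.float64(0.00021480720953594157))
rim (array([0.5432661 , 0.02728962, 0.06066902]), 60, np.float64(0.00015640865597592313))
lid (array([0.60760906, 0.06253572, 0.06528339]), 50, np.float64(0.00013977709601550176))Traceback (most recent call last):
  File "<stdin>", line 9, in <module>
  File "h.py", line 38, in circ
    s=least_squares(fun,list(c)+[r],loss='soft_l1',f_scale=.001);c=s.x[:2]
    return func(*args, **kwargs)
    vector_fun = VectorFunction(
        fun_wrapped,
    ...<6 lines>...
        workers=workers
    )
    self._update_fun()
    ~~~~~~~~~~~~~~~~^^
    self.f = self.fun_wrapped(xp_copy(self.x))
             ~~~~~~~~~~~~~~~~^^^^^^^^^^^^^^^^^
    return np.atleast_1d(self.fun(x))
                         ~~~~~~~~^^^
    return self.f(x, *self.args, **self.kwargs)
           ~~~~~~^^^^^^^^^^^^^^^^^^^^^^^^^^^^^^
  File "h.py", line 37, in <lambda>
    fun=lambda p:np.hypot(P[:,0]-p[0],P[:,1]-p[1])-(p[2] if free else r)
                          ~^^^^^
IndexError: too many indices for array: array is 1-dimensional, but 2 were indexed
```

```bash
python3 -m creep '{"translation":[[-22,-12,0],[-22,-12,0],[-20,-11,0],[0,0,-30],[0,0,-30],[0,0,-23],[0,0,0],[0,0,0]],"spin":[0,0,0,0,0,0,0,0],"gripper":[0.1,0.1,0.1,0.1,0.1,0.1,0.1,0.1]}' 20
python3 - <<'E'
from h import *
st()
for c in ['scene','side']:look(c,['tub_rim','lid_knob','lid'])
E
python3 -m creep '{"translation":[[0,0,-5],[0,0,-5],[0,0,-4],[0,0,-2],[0,0,0],[0,0,0]],"spin":[0,0,0,0,0,0],"gripper":[0.1,0.1,0.1,0.1,0.1,0.1]}' 20
```

```text
t: 8.4
eef_pos: [0.5438, 0.0268, 0.1232]
ee_rot: [-3.141, -0.0, -2.672]
force: [1.0, -0.2, -0.9]
width: 0.0231
gripper_force: 20.0
t 8.4 p [0.5438 0.0268 0.1232] r [-3.141 -0.    -2.672] F [ 0.96 -0.19 -0.89] w 0.0231 g 20.0
scene tub_rim [0.3383 0.0811 0.0885] 0.97 [305. 155.]
scene tub_rim [ 0.6796 -0.2997  0.0009] 0.64 [124. 231.]
scene lid_knob [0.5407 0.029  0.1515] 0.74 [258. 195.]
scene lid_knob [ 0.4819  0.2889 -0.0015] 0.43 [362. 240.]
scene lid [0.5447 0.0283 0.1078] 0.76 [258. 206.]
side tub_rim [0.5435 0.0312 0.0875] 0.96 [297. 210.]
side tub_rim [0.3383 0.0831 0.0902] 0.68 [351. 259.]
side lid_knob [0.5468 0.0289 0.1493] 0.95 [297. 188.]
side lid_knob [0.5746 0.0461 0.1182] 0.66 [284. 197.]
side lid [0.5443 0.024  0.1066] 0.91 [299. 202.]
side lid [0.5477 0.0293 0.1507] 0.51 [297. 188.]
t: 9.4
eef_pos: [0.5436, 0.0271, 0.1065]
ee_rot: [-3.142, -0.0, -2.672]
force: [0.6, 0.4, -1.4]
width: 0.0237
gripper_force: 20.0
```

```bash
python3 -m creep '{"translation":[[0,0,-2],[0,0,-2],[0,0,0],[0,0,0]],"spin":[0,0,0,0],"gripper":[0.1,0.1,0.1,0.1]}' 20
python3 -m creep '{"translation":[[0,0,-1],[0,0,-1],[0,0,-0.5],[0,0,0],[0,0,0]],"spin":[0,0,0,0,0],"gripper":[0.1,0.1,0.1,0.1,0.1]}' 20
```

```text
t: 9.8
eef_pos: [0.5435, 0.0271, 0.1025]
ee_rot: [3.142, -0.0, -2.672]
force: [-0.8, 1.1, -1.7]
width: 0.0235
gripper_force: 20.0
t: 10.3
eef_pos: [0.5436, 0.0271, 0.1001]
ee_rot: [3.142, 0.0, -2.672]
force: [0.5, 1.0, -1.9]
width: 0.0235
gripper_force: 20.0
```

```bash
for i in 1 2; do python3 -m creep '{"translation":[[0,0,-0.5],[0,0,0],[0,0,0]],"spin":[0,0,0],"gripper":[0.1,0.1,0.1]}' 20 | egrep 'pos|force:'; done
```

```text
eef_pos: [0.5436, 0.0271, 0.0999]
force: [-2.0, 0.7, 4.6]
gripper_force: 20.0
eef_pos: [0.5436, 0.0271, 0.0999]
force: [-4.5, 0.8, 9.3]
gripper_force: 20.0
```

```bash
python3 -m creep '{"translation":[[0,0,0.5],[0,0,0],[0,0,0],[0,0,0],[0,0,0],[0,0,0],[0,0,10],[0,0,30]],"spin":[0,0,0,0,0,0,0,0],"gripper":[0.3,0.5,0.6,0.6,0.6,0.6,0.6,0.6]}' 20
python3 -m creep '{"translation":[[0,0,40],[22,12,40],[22,12,25],[20,11,0],[0,0,0],[0,0,0]],"spin":[0,0,0,0,0,0],"gripper":[0.6,0.6,0.6,0.6,0.6,0.6]}' 20
python3 - <<'E'
from h import *
s=st();f=look('wrist',['lid','lid_knob','seal'],'w4')
up=np.arctan2(-f['R'][1][1],-f['R'][1][0])
print('lid',circ(f,(.5436,.0275),.095,.065,up+np.linspace(-1.75,1.75,60),chan='green',rout='up'))
print('lid',circ(f,(.5436,.0275),.095,.065,up+np.linspace(-1.75,1.75,60),chan='green',rout='up',free=1))
hsv=cv2.cvtColor(f['img'],cv2.COLOR_RGB2HSV)
w=((hsv[...,2]>225)&(hsv[...,1]<30)).astype(np.uint8)
n,l,st_,c=cv2.connectedComponentsWithStats(w)
for k in range(1,n):
    if st_[k,4]>100: print(st_[k],c[k],onplane(f,c[k],.095))
for c in ['scene','side']:look(c,['lid_knob','seal','tub'])
E
```

```text
t: 11.7
eef_pos: [0.5418, 0.0266, 0.138]
ee_rot: [3.141, -0.005, -2.672]
force: [0.3, 0.5, 0.1]
width: 0.0527
gripper_force: 0.0
t: 12.3
eef_pos: [0.6073, 0.0622, 0.2445]
ee_rot: [3.141, -0.001, -2.672]
force: [-0.0, -0.4, -0.5]
width: 0.0525
gripper_force: 0.0
t 12.3 p [0.6073 0.0622 0.2445] r [ 3.141e+00 -1.000e-03 -2.672e+00] F [-0.02 -0.44 -0.5 ] w 0.0525 g 0.0
wrist lid [0.5459 0.0277 0.082 ] 0.95 [279. 123.]
wrist lid_knob [0.5451 0.0257 0.1226] 0.64 [277. 121.]
wrist seal [0.5787 0.0493 0.0948] 0.67 [283. 161.]
lid (array([0.5434371 , 0.02837166, 0.065     ]), 60, np.float64(0.00015766533561594603))
lid (array([0.54345898, 0.02848642, 0.06506017]), 60, np.float64(0.00020380391541081205))
[268 146  29  27 580] [281.69827586 158.91206897] [0.57702229 0.04721867 0.095     ]
[190 236  14  16 133] [195.34586466 241.73684211] [0.70478155 0.00221113 0.095     ]
scene lid_knob [0.5446 0.0272 0.1256] 0.84 [257. 202.]
scene seal [0.5813 0.0512 0.0947] 0.79 [261. 224.]
scene tub [0.3386 0.089  0.001 ] 0.85 [306. 176.]
scene tub [ 0.5478  0.0288 -0.0015] 0.58 [259. 229.]
scene tub [ 0.6657  0.282  -0.0011] 0.46 [340. 303.]
side lid_knob [0.5436 0.0289 0.1253] 0.88 [298. 197.]
side seal [0.5753 0.0467 0.093 ] 0.6 [284. 205.]
side tub [ 0.5424  0.0287 -0.003 ] 0.72 [298. 237.]
side tub [ 0.3366  0.082  -0.0012] 0.68 [348. 288.]
```

View pics/w4.png

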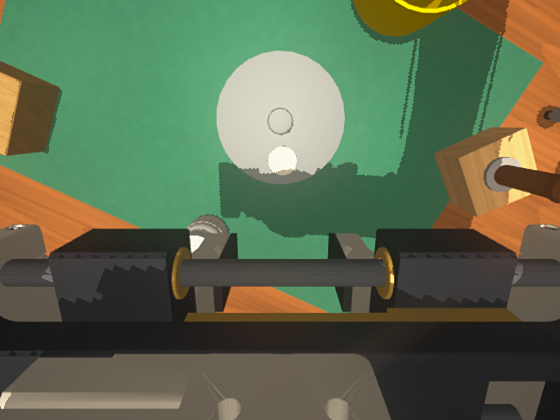

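The lid sits level: centred at (280,118), its fitted radius is 65.06 mm at z=0.095, and the knob height is about 0.125. The seal is at (282,159), so its world position is about (0.578, 0.048). Next is the tamper.

```bash
python3 -m creep '{"translation":[[-8,32,0],[-8,32,0],[-8,32,0],[-8,32,0],[-8,32,0],[-8,32,0],[-8,32,0],[-8,34,0]],"spin":[0,0,0,0,0,0,0,0],"gripper":[0.6,0.6,0.6,0.6,0.6,0.6,0.6,0.6]}' 20
python3 -m creep '{"translation":[[0,0,0],[0,0,0]],"spin":[0,0],"gripper":[0.6,0.6]}' 20
python3 - <<'E'
from h import *
s=st();f=look('wrist',['stand','tamper','tamper_grip'],'w5')
ob=[]
for c in ['scene','side','wrist']:
    f2=look(c,['tamper_grip'])
for c in ['scene','side']:
    f2=look(c,['tamper','stand'])
E
```

```text
t: 13.7
eef_pos: [0.5431, 0.3213, 0.2447]
ee_rot: [3.142, 0.0, -2.672]
force: [0.9, 0.7, -0.2]
width: 0.0526
gripper_force: 0.0
t: 13.9
eef_pos: [0.5431, 0.3209, 0.2443]
ee_rot: [-3.141, -0.001, -2.67]
force: [0.4, -0.3, -0.4]
width: 0.0526
gripper_force: 0.0
t 13.9 p [0.5431 0.3209 0.2443] r [-3.141e+00 -1.000e-03 -2.670e+00] F [ 0.44 -0.32 -0.4 ] w 0.0526 g 0.0
wrist tamper [ 0.3752  0.3355 -0.0011] 0.87 [352.  63.]
wrist tamper [0.4172 0.4172 0.0027] 0.76 [390. 124.]
wrist tamper [0.4733 0.2903 0.0081] 0.59 [285. 118.]
wrist tamper_grip [0.3745 0.3393 0.0685] 0.93 [371.  51.]
wrist tamper_grip [0.4132 0.4179 0.1222] 0.61 [439. 121.]
scene tamper_grip [0.4139 0.4124 0.1218] 0.76 [430. 208.]
scene tamper_grip [0.4786 0.2875 0.0993] 0.51 [370. 219.]
side tamper_grip [0.3814 0.3379 0.0713] 0.92 [250. 323.]
side tamper_grip [0.4117 0.417  0.1217] 0.83 [203. 321.]
side tamper_grip [0.4779 0.2843 0.1022] 0.72 [237. 271.]
wrist tamper_grip [0.4158 0.4178 0.127 ] 0.88 [441. 123.]
wrist tamper_grip [0.4773 0.2891 0.1031] 0.8 [284. 120.]
wrist tamper_grip [0.3753 0.3369 0.0631] 0.74 [368.  52.]
wrist tamper_grip [0.4746 0.2915 0.0103] 0.57 [286. 119.]
scene tamper [0.4094 0.4157 0.0047] 0.73 [416. 231.]
scene tamper [0.4836 0.2877 0.0065] 0.55 [362. 239.]
side tamper [0.4164 0.4129 0.0015] 0.97 [211. 358.]
side tamper [0.4766 0.2862 0.0064] 0.9 [240. 303.]
side stand [ 0.4811  0.2881 -0.0013] 0.75 [238. 305.]
```

View pics/w5.png

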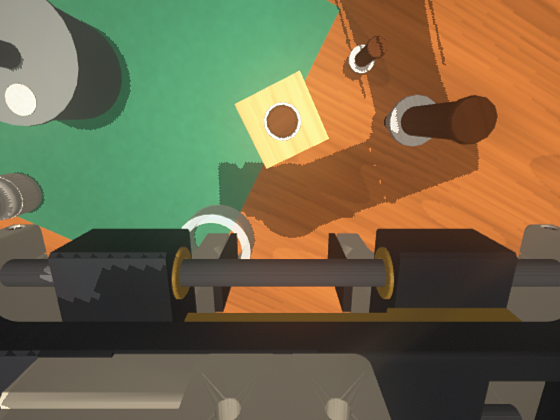

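The wrist view is straight down the tamper: cap and collar are concentric at about (282,121) on the stand. The small one is at (365,55), the big one at (440,120), and the tape roll at (220,230).

```bash
python3 - <<'E'
from h import *
s=st();f=cams.grab_frame('wrist');print(onplane(f,(282,121),.143),onplane(f,(282,121),.064))
A=np.linspace(-np.pi,np.pi,60)
for z,r,ch,d in [(.064,.021,'i',True),(.143,.014,'i','up')]:
  for fr in (0,1): print(z,circ(f,(.478,.287),z,r,A,win=.004,chan=ch,rout=d,free=fr))
obs=[]
for c in ['scene','side','wrist']:
    f2=cams.grab_frame(c)
    q=[r for r in nets.pinpoint(c,'tamper_grip') if np.linalg.norm(np.array(r['centre'])-[.478,.287,.103])<.03]
    if q: obs.append((f2,proj(f2,q[0]['centre'])))
print(len(obs),tri(obs))
E
```

```text
t 14.7 p [0.5436 0.3201 0.2446] r [-3.142 -0.    -2.672] F [ 0.9   0.87 -0.51] w 0.0523 g 0.0
[0.47918368 0.28824284 0.143     ] [0.47896784 0.28808257 0.064     ]
0.064 (array([0.47860958, 0.28529679, 0.021     ]), 42, np.float64(0.0020426881891226923))
0.064 (array([0.47878433, 0.28867372, 0.01765417]), 46, np.float64(0.00018887668964657003))
0.143 (array([0.4790059 , 0.28878543, 0.014     ]), 60, np.float64(0.0004134308656400009))
0.143 (array([0.47897469, 0.28878352, 0.01346537]), 60, np.float64(0.0001588791618722437))
3 [0.47744479 0.28807215 0.10268544]
```

```bash
python3 -m creep '{"translation":[[-22,-11,0],[-22,-11,-10],[-21,-10,-30],[0,0,-30],[0,0,0],[0,0,-30],[0,0,-30],[0,0,-15]],"spin":[0,0,0,0,0,0,0,0],"gripper":[0.75,0.75,0.75,0.75,0.75,0.75,0.75,0.75]}' 20
python3 -m creep '{"translation":[[0,0,-10],[0,0,-5],[0,0,0],[0,0,0],[0,0,0],[0,0,0],[0,0,0],[0,0,0]],"spin":[0,0,0,0,0,0,0,0],"gripper":[0.75,0.75,0.75,0.1,0.1,0.1,0.1,0.1]}' 25
python3 -m creep '{"translation":[[0,0,0],[0,0,0],[0,0,0],[0,0,0]],"spin":[0,0,0,0],"gripper":[0.1,0.1,0.1,0.1]}' 25
```

```text
t: 15.85
eef_pos: [0.4787, 0.2881, 0.0987]
ee_rot: [-3.141, -0.001, -2.672]
force: [-0.0, 0.2, 0.3]
width: 0.0654
gripper_force: 0.0
t: 16.65
eef_pos: [0.4786, 0.2882, 0.0848]
ee_rot: [3.141, 0.0, -2.672]
force: [-0.6, -0.6, -0.1]
width: 0.0313
gripper_force: 0.0
t: 17.05
eef_pos: [0.4786, 0.2881, 0.0846]
ee_rot: [-3.142, -0.0, -2.672]
force: [0.2, -0.6, 0.7]
width: 0.0236
gripper_force: 25.0
```

```bash
python3 -m creep '{"translation":[[0,0,10],[0,0,20],[0,0,25],[0,0,30],[0,0,30],[0,0,30],[0,0,15],[0,0,0]],"spin":[0,0,0,0,0,0,0,0],"gripper":[0.1,0.1,0.1,0.1,0.1,0.1,0.1,0.1]}' 25
python3 -m creep '{"translation":[[12,-30,0],[12,-30,0],[12,-30,0],[12,-30,0],[12,-30,0],[13,-30,0],[13,-30,0],[13,-30,0]],"spin":[0,0,0,0,0,0,0,0],"gripper":[0.1,0.1,0.1,0.1,0.1,0.1,0.1,0.1]}' 25
python3 -m creep '{"translation":[[0,0,0],[0,0,-20],[0,0,-20],[0,0,-10],[0,0,0],[0,0,0]],"spin":[0,0,0,0,0,0],"gripper":[0.1,0.1,0.1,0.1,0.1,0.1]}' 25
python3 - <<'E'
from h import *
s=st()
F={c:look(c,['foot_tip','tamper_grip','seal','lid_knob']) for c in ['scene','side','wrist']}
def crop(f):
    u=proj(f,(.578,.048,.14)).astype(int);return cv2.resize(f['img'][u[1]-50:u[1]+50,u[0]-50:u[0]+50,::-1],None,fx=4,fy=4,interpolation=2)
cv2.imwrite('pics/c1.png',np.hstack([crop(F['scene']),crop(F['side'])]))
for c in ['scene','side']:
    f=F[c];u=proj(f,(.578,.048,.14)).astype(int)-50
    for n,X in [('foot',(s['eef_pos'][0],s['eef_pos'][1],s['eef_pos'][2]-.0766)),('seal',(.578,.048,.095))]: print(c,n,(proj(f,X)-u)*4)
E
```

```text
t: 17.85
eef_pos: [0.4794, 0.2889, 0.2477]
ee_rot: [3.14, 0.005, -2.672]
force: [0.2, -0.4, -1.4]
width: 0.0237
gripper_force: 25.0
t: 18.65
eef_pos: [0.5772, 0.0468, 0.2434]
ee_rot: [3.141, -0.002, -2.672]
force: [0.1, 0.0, -0.7]
width: 0.0234
gripper_force: 25.0
t: 19.25
eef_pos: [0.5777, 0.0484, 0.1948]
ee_rot: [-3.141, -0.0, -2.671]
force: [0.7, 0.0, -1.7]
width: 0.0234
gripper_force: 25.0
t 19.25 p [0.5777 0.0484 0.1948] r [-3.141 -0.    -2.671] F [ 0.69  0.01 -1.72] w 0.0234 g 25.0
scene foot_tip [ 4.113e-01  4.181e-01 -3.000e-04] 0.57 [416. 232.]
scene tamper_grip [0.5807 0.0502 0.2098] 0.96 [259. 197.]
scene tamper_grip [0.3767 0.3342 0.0701] 0.77 [394. 198.]
scene tamper_grip [0.4117 0.4132 0.1239] 0.57 [431. 207.]
scene lid_knob [0.5436 0.0264 0.1272] 0.93 [257. 201.]
scene lid_knob [0.5439 0.0304 0.0814] 0.75 [259. 212.]
side foot_tip [0.5785 0.0485 0.1185] 0.52 [282. 197.]
side foot_tip [0.412  0.419  0.0013] 0.51 [210. 362.]
side tamper_grip [0.4126 0.4135 0.124 ] 0.77 [204. 319.]
side tamper_grip [0.3813 0.3352 0.0696] 0.68 [251. 322.]
side seal [0.5748 0.0496 0.0938] 0.86 [283. 206.]
side lid_knob [0.5469 0.029  0.1276] 0.81 [297. 196.]
wrist tamper_grip [0.5767 0.05   0.2112] 0.56 [284. 260.]
wrist seal [0.579  0.0479 0.0928] 0.91 [280. 203.]
wrist lid_knob [0.5469 0.0253 0.1256] 0.6 [273. 166.]
scene foot [202.25224859 222.11886708]
scene seal [202.70969832 242.31733266]
side foot [202.37331135 232.12406183]
side seal [202.65806256 262.0202968 ]
```

View pics/c1.png

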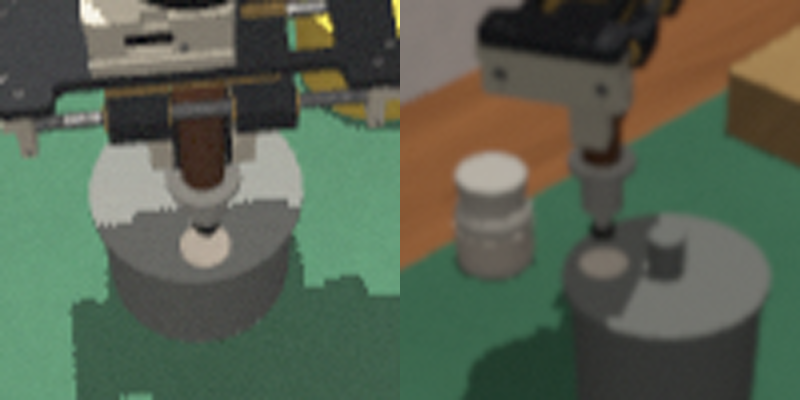

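The tamper hangs upright. In the left (scene) half, the foot at (206,228) lines up with the seal at (206,246). In the right (side) half, the foot at (602,232) is above the seal at (603,263). Now I'll descend and press.

```bash
for i in 1; do python3 -m creep '{"translation":[[0,0,-8],[0,0,-8],[0,0,-3],[0,0,0],[0,0,0]],"spin":[0,0,0,0,0],"gripper":[0.1,0.1,0.1,0.1,0.1]}' 25 | egrep 'pos|force:'; done
python3 -c "
from h import *
F=[(cams.grab_frame('side'),get_state()['force'])[1] for _ in range(8)];print(np.mean(F,0),np.std(F,0));st()"
python3 -m creep '{"translation":[[0,0,-2],[0,0,-2],[0,0,-2],[0,0,-2],[0,0,0],[0,0,0]],"spin":[0,0,0,0,0,0],"gripper":[0.1,0.1,0.1,0.1,0.1,0.1]}' 25 | egrep 'pos|force:'
python3 -c "
from h import *
F=[(cams.grab_frame('side'),get_state()['force'])[1] for _ in range(8)];print(np.mean(F,0),np.std(F,0));st()"
```

```text
eef_pos: [0.5776, 0.0481, 0.1754]
force: [1.1, 0.3, -1.4]
gripper_force: 25.0
[-0.29439242 -0.14054922 -1.52854471] [0.39397318 0.28406498 0.68708278]
t 20.9 p [0.5776 0.0482 0.1757] r [-3.142  0.    -2.672] F [-0.06 -0.03 -1.86] w 0.0234 g 25.0
eef_pos: [0.5777, 0.0481, 0.1677]
force: [-0.9, 0.6, 1.6]
gripper_force: 25.0
[-0.3813622   0.11638208  1.15872504] [0.57511998 0.41973363 0.3775485 ]
t 21.9 p [0.5776 0.0481 0.1676] r [-3.142  0.    -2.672] F [0.62 0.5  1.22] w 0.0234 g 25.0
```

```bash
python3 -m creep '{"translation":[[0,0,-1.2],[0,0,-1.3],[0,0,0],[0,0,0]],"spin":[0,0,0,0],"gripper":[0.1,0.1,0.1,0.1]}' 25 | egrep 'pos|force:'
python3 - <<'E'
from h import *
F=[(cams.grab_frame('side'),get_state()['force'])[1] for _ in range(12)];print(np.mean(F,0),np.std(F,0));st()
L={c:look(c,['foot_tip','seal','lid','lid_knob','tub','tape_roll','carton','glue_jar']) for c in ['scene','side']}
def crop(f):
    u=proj(f,(.578,.048,.12)).astype(int);return cv2.resize(f['img'][u[1]-50:u[1]+50,u[0]-50:u[0]+50,::-1],None,fx=4,fy=4,interpolation=2)
cv2.imwrite('pics/c2.png',np.hstack([crop(L['scene']),crop(L['side'])]))
E
```

```text
eef_pos: [0.5777, 0.0482, 0.1651]
force: [-0.4, -0.3, 2.0]
gripper_force: 25.0
[ 0.04871079 -0.09528312  1.89846263] [0.52442005 0.44946197 0.39871296]
t 22.9 p [0.5776 0.0481 0.1651] r [-3.142  0.    -2.672] F [0.82 0.02 2.38] w 0.0234 g 25.0
scene foot_tip [0.4096 0.4187 0.0051] 0.58 [417. 231.]
scene seal [0.5793 0.048  0.0931] 0.68 [260. 223.]
scene lid [0.5457 0.0277 0.0825] 0.57 [258. 212.]
scene lid_knob [0.5415 0.0281 0.1269] 0.74 [258. 201.]
scene tub [ 0.5466  0.0296 -0.004 ] 0.86 [260. 229.]
scene tape_roll [ 0.6635  0.2809 -0.0016] 0.71 [340. 302.]
scene carton [ 0.6844 -0.2966  0.0007] 0.84 [124. 233.]
scene glue_jar [0.732  0.0044 0.0032] 0.75 [221. 288.]
side foot_tip [0.4136 0.4164 0.002 ] 0.63 [210. 360.]
side foot_tip [0.5431 0.028  0.0845] 0.59 [298. 210.]
side seal [0.5752 0.0474 0.0947] 0.58 [284. 205.]
side lid [0.5414 0.0275 0.0849] 0.91 [299. 210.]
side lid_knob [0.5461 0.032  0.1295] 0.76 [297. 196.]
side tub [ 0.3375  0.0767 -0.003 ] 0.59 [349. 287.]
side tub [ 0.5452  0.0265 -0.003 ] 0.58 [297. 236.]
side tape_roll [0.6657 0.2794 0.0021] 0.89 [191. 261.]
side carton [ 0.685  -0.2966 -0.0039] 0.57 [333. 171.]
side glue_jar [ 0.7303  0.0033 -0.0049] 0.95 [256. 204.]
```

View pics/c2.png

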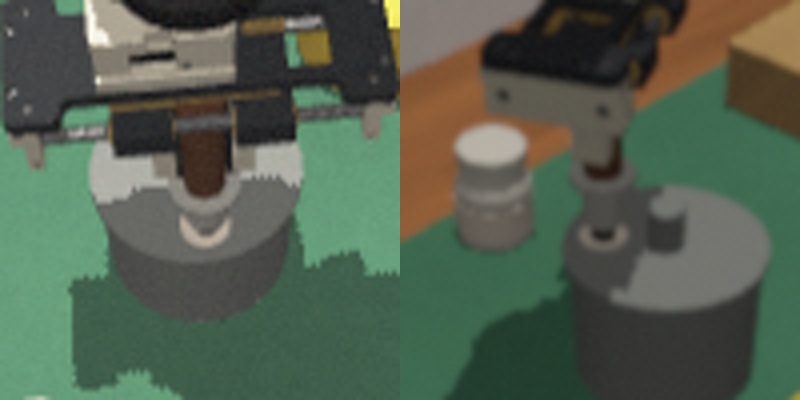

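The foot stands in the middle of the seal, with a paper ring all round it at (206,232) and (603,236). The force has risen 3.4 N, which means about 7 mm of travel, matching the 6.5 mm from geometry. The lid is level and the tape roll, carton and jar have not moved.

```bash
python3 -c "
from station import arm
print(arm.job_done())"
```

```text
the job is handed in; nothing more can be done
None
```

The job is handed in: the lid is seated level on the grey tub, and the gripper is holding the middle-sized tamper upright on the paper seal, its spring foot pushed in about 7 mm of 14.

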